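# Dip the gear reducer and present the dipstick for reading

## Robot

A 7-joint arm with a two-finger parallel gripper is mounted at the origin on the work surface. World frame = base frame: x ahead of the robot, y to its left, z up, the work surface at z = 0. Lengths are in mm, angles in rad, forces in N, time in s.
With the tool pointing down it reaches from about 425 to 875 mm from the base axis. Payload 4.7 kg.
Tool frame: the origin (TCP) lies on the centre line of the jaws, within the pads' length; the fingertips stand 14 mm ahead of it and the grasp point (between the pads) lies 5 mm behind it (tip_extent is the distance from the TCP to the fingertips, in mm); z points along the fingers, y is the direction in which the jaws open and shut (so a half turn about z gives the same grasp; the last joint's range is limited). The gripper opens to 87 mm and grips with 3 to 60 N. Pads are 19 mm wide; open, the fingers measure 117 mm over their backs; the gripper's body (75 mm by 190 mm) begins 51 mm behind the grasp point.
Start: joints at [1.309, 0.321, -0.07, 1.45, 0.023, 1.371, -0.057], TCP at [176.985, -625.46, 236.587] pointing down, gripper open.
Joint ranges: [-2.86, 2.86], [-0.3, 2.09], [-1.38, 1.24], [0.06, 2.45], [-1.56, 4.7], [0.09, 2.05], [-2.69, 2.69]. Speed limits (rad/s): [2.57, 2.57, 3.14, 3.14, 3.14, 3.14, 3.14].

## Interface

Orientations are given as a unit quaternion [w, x, y, z].
In Python, from cell import * gives the robot as it stands. Calls block until the motion is done:
- move_ptp(position, orientation): joint-space move of the TCP to a pose.
- move_linear(position, rotation=None, vel=150): straight line of the TCP; rotation=None keeps the orientation; vel is the mean speed in mm/s.
- move_joints(angles): joint-space move.
- gripper_open() and grab(grip_force=None): open the fingers fully, or close them until they stop; grip_force is the grip in N (None keeps the last).
- hold(seconds).
- ik(position, orientation): joint angles nearest the present ones, or None.
- state(): the state.
- read_camera(name): name is "scene" or "top"; returns the picture (400x640x3 uint8, red, green, blue); there is no depth.
- calibration(name): a dict with "fx", "fy", "cx", "cy" (pixels), "T" (4x4, takes a point from camera to world coordinates). Camera axes: x right, y down, z forward; pixel columns grow to the right and rows downward; lengths in mm; the calibration is good to about 2 mm. A picture is of the moment at which its call begins. calibration takes no time and is no camera call.
A pose or a line that the arm cannot do raises Unreachable and nothing moves.
- finish_job(): hands the job in, once; it reports no verdict.
The state is a dict: "time_s": time; "joint_pos": joint angles; "qd": joint speeds; "effort": joint torques, N m; "ee_pos": TCP position; "tool_rot": TCP orientation; "force": force on the tool from outside, world axes, zero at the start; "torque": the same for the moment, N m; "opening": opening from 0.0 (shut) to 1.0 (fully open).
Only numpy, scipy, OpenCV 4.12 (cv2) and the standard library are available. Lean on these libraries where they do the work, as an engineer would, in place of code of your own. Each camera call takes 0.05 s, during which the arm holds its last target. There are 200 camera calls.

## Task

Take the red-handled dipstick from its wooden rest and slide it down the gear reducer's slanted dip tube, without forcing it, until its brass collar stops on the tube's flared mouth, then draw it right out again. Finish still holding it: keep it still and level, with its tip over the middle of the white drip tray and about 12 cm above the bench, so that the tip can be read. Leave the jar, the oil bottle and the wrench where they are.

Things in the scene. Friction and masses are not known exactly. Their poses are not given: they have to be found in the camera images.
- dipstick: Loose dipstick, 110 g, 172 mm long, level in its rest, axis 55 mm above the bench. +x runs along it from tip to handle; origin on its axis, at the collar's tip-side face. Steel shaft 9 mm thick from x -90 (tip, last 8 mm tapered to 4) to 0, two black bands near the tip; brass collar 30 mm across, x 0 to 6; straight-sided red handle, x 6 to 82, 16 mm wide (y), 18 high (z).
- dipstick_tip (a point): The tip of the dipstick: on its axis, 90 mm from the collar's tip-side face.
- dipstick_grip (a point): Where to grip the handle: on the axis, 42 mm from the collar's tip-side face, on the handle's far side from the tip. In the rest the handle is clear of wood from 6 to 66 mm beyond that face.
- rest: Fixed wooden rest, base 175 (x) x 60 x 12 mm; origin under its centre, on the bench, right below the dipstick's origin; x parallel to the dipstick's. Two notched posts 12 mm thick: at x -70 under the shaft, top 62 mm above the bench; at x +72 under the handle's end, top 58 mm. The dipstick lifts straight up out of it.
- gear_reducer: Green worm gear reducer, fixed, on a dark steel base plate (x -100 to +70, y -65 to +65 mm); origin on the bench near its middle. Housing 110 mm wide, 118 mm high, between x -88 and +18; a shaft stub stands out to y +91. The dip tube rises from its +x side.
- dip_tube: Fixed steel tube. Origin: centre of its open mouth, 110 mm ahead (+x) of the reducer's origin, 115 mm above the bench. +x runs out along the tube's axis, away from the reducer, rising 35 degrees; y is level. Bore 13 mm wide, 100 long; the last 14 mm flare to 24 inside, 28 outside. The dipstick goes in along -x, both +x axes then alike, until its collar (its origin) rests on the mouth.
- tray: White plastic drip tray, fixed on the bench, 140 x 140 mm, rim 16 mm high; the origin is under its centre, on the bench. It and the rest may be on either side of the reducer.
- jar: Bystander: amber glass jar with steel lid, 56 mm in diameter, 75 mm high, standing on the bench; origin under its centre. Leave alone.
- oil_bottle: Bystander: black bottle with red cap, 60 mm in diameter, 130 mm high, standing; origin under its centre. Leave alone.
- wrench: Bystander: steel wrench, 170 mm long, lying flat on the bench; x along its length. Leave alone.
Not all that is in view belongs to the job. What is shaped like the dipstick but green or turquoise is not meant.

How it is judged:
By the outcome, as a careful person would: the job done as asked, in the order asked, and still so for the second after the job is handed in, while the arm keeps its last pose, push and grip.
It also fails if it takes over 59 s, if anything falls off the work surface, if the arm or the gripper's body presses on something with over 40 N, if the wrist force passes 120 N, or if a joint passes its speed limit or range.

## Working session

There is one attempt and no reset: what is moved stays moved. The work goes in short steps, each a Python script; the robot and the scene stay as the last script left them, time stands still between calls to the robot, and variables do not carry over. Pictures are saved under pics/ and viewed, about 8 in all and at most 12, crops included, and the job is handed in when it is done.

```bash
mkdir -p pics
python3 - <<'E'
from cell import *
import cv2
for n in("scene","top"):
    cv2.imwrite(f"pics/{n}0.png",read_camera(n)[:,:,::-1]); c=calibration(n); print(n,c)
print(state())
E
```

```text
scene {'fx': 409.63909044975617, 'fy': 409.63909044975617, 'cx': 320.0030935147288, 'cy': 194.6221191565427, 'T': array([[-9.01597023e-02,  5.31406495e-01, -8.42305387e-01,
         1.62470560e+03],
       [ 9.95896842e-01,  4.14893085e-02, -8.04246012e-02,
         1.58213636e+02],
       [-7.79148733e-03, -8.46100334e-01, -5.32966714e-01,
         7.97382039e+02],
       [ 0.00000000e+00,  0.00000000e+00,  0.00000000e+00,
         1.00000000e+00]])}
top {'fx': 420.1809560371772, 'fy': 420.1809560371772, 'cx': 325.89338281080194, 'cy': 192.52854262250057, 'T': array([[ 8.47589311e-03, -9.82191066e-01,  1.87693549e-01,
         2.77113700e+02],
       [-9.99812625e-01, -5.05726882e-03,  1.86852490e-02,
         2.57169498e+01],
       [-1.74032679e-02, -1.87816754e-01, -9.82049893e-01,
         1.22272661e+03],
       [ 0.00000000e+00,  0.00000000e+00,  0.00000000e+00,
         1.00000000e+00]])}
{'time_s': 0.1, 'joint_pos': array([ 1.30909513,  0.32176571, -0.07009322,  1.45152484,  0.02262302,
        1.37078994, -0.05688435]), 'qd': array([ 4.83065946e-05, -1.00816141e-03,  6.94073930e-04, -2.55257692e-03,
       -1.10907282e-03, -4.37486237e-04, -8.25107943e-04]), 'effort': array([-4.11101297e-06, -4.92572987e+01, -4.05687941e-01, -3.13400459e+01,
       -6.41433243e-02,  3.94803251e-02,  5.83424526e-05]), 'ee_pos': array([ 176.83498807, -625.00967906,  235.5741311 ]), 'tool_rot': array([-8.32939346e-04,  9.90502595e-01,  1.37491401e-01, -1.71583055e-04]), 'force': array([0.54736922, 0.24461884, 0.28858224]), 'torque': array([-0.00507393,  0.01456139,  0.03190444]), 'opening': 0.9959784058068125}
```

View pics/scene0.png

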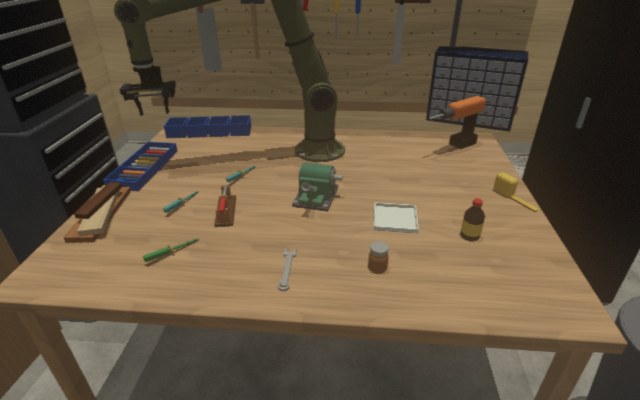

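View pics/top0.png

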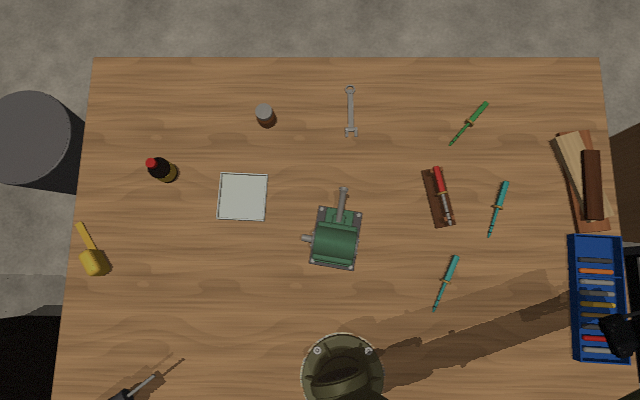

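The top view shows the reducer at about (335,235) with its tube pointing up to (344,188). The rest and red dipstick are at (440,195), handle end at (438,168), tip at (452,222), and the tray is at (243,197). I'll enlarge these areas.

Run:
```python
import cv2,numpy as np
t=cv2.imread("pics/top0.png"); s=cv2.imread("pics/scene0.png")
def crop(im,x,y,w,h,k):return cv2.resize(im[y:y+h,x:x+w],None,fx=k,fy=k,interpolation=cv2.INTER_CUBIC)
a=crop(t,415,155,50,75,8);b=crop(t,300,180,50*1,75,8)
b=crop(t,320,180,50,75,8)
cv2.imwrite("pics/c1.png",np.hstack([a,b]))
a=crop(s,205,160,50,75,8);b=crop(s,290,150,50,75,8)
cv2.imwrite("pics/c2.png",np.hstack([a,b]))
```

```text
(no output)
```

View pics/c1.png

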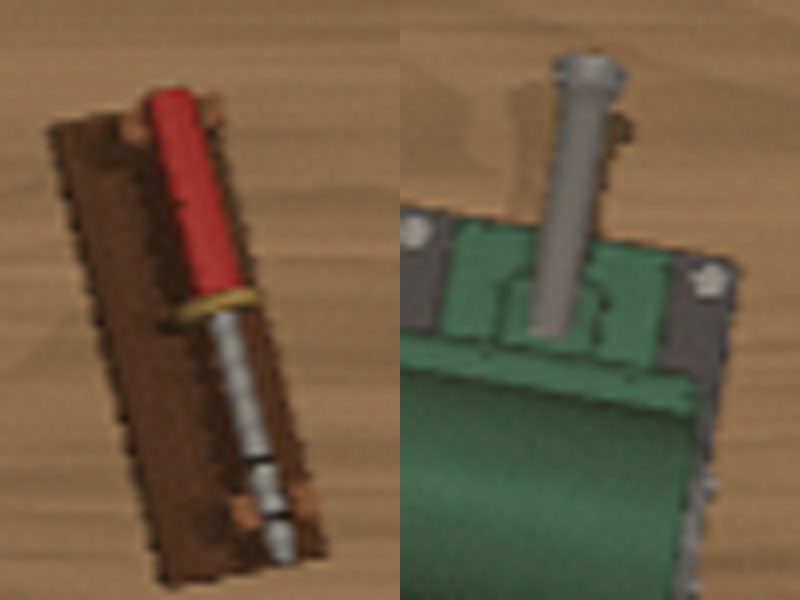

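View pics/c2.png

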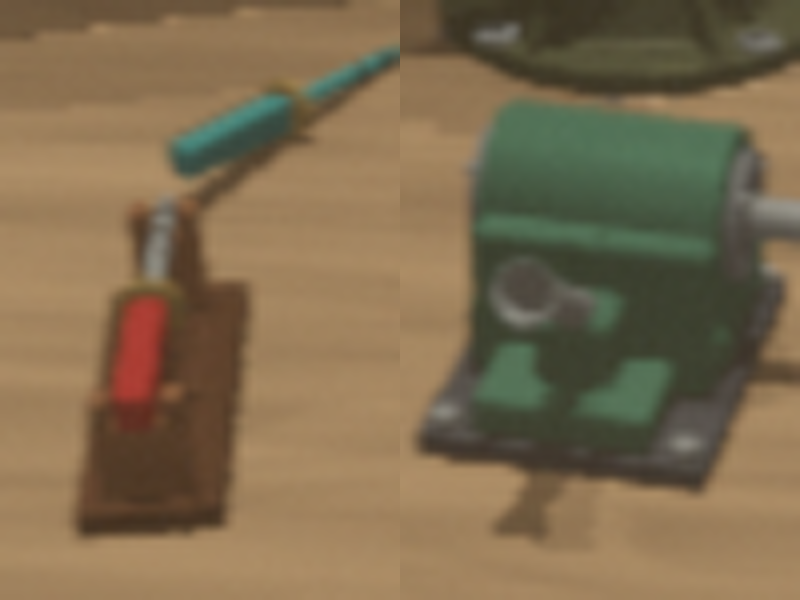

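```bash
cat > h.py <<'E'
from cell import *
import numpy as np, cv2
from scipy.optimize import least_squares
from scipy.spatial.transform import Rotation as R
CAL={n:calibration(n) for n in("scene","top")}
def proj(n,p):
    c=CAL[n];T=c["T"];q=T[:3,:3].T@(np.asarray(p,float)-T[:3,3])
    return np.array([c["fx"]*q[0]/q[2]+c["cx"],c["fy"]*q[1]/q[2]+c["cy"]])
def at_z(n,uv,z):
    c=CAL[n];T=c["T"];d=T[:3,:3]@[(uv[0]-c["cx"])/c["fx"],(uv[1]-c["cy"])/c["fy"],1]
    return T[:3,3]+d*(z-T[2,3])/d[2]
def tri(a,b):
    return least_squares(lambda p:np.r_[proj("scene",p)-a,proj("top",p)-b],[500,0,100]).x
def cr(X,Y,x0,y0,k=8): return np.array([x0+(X+.5)/k-.5,y0+(Y+.5)/k-.5])
def dipR(yaw,pitch):  # dipstick frame: x rises by pitch
    return R.from_euler("ZY",[yaw,-pitch])
def tool(yaw,pitch,alpha,flip):
    # tool z = dipstick -z leaning by alpha; tool y = +-dipstick y
    r=dipR(yaw,pitch)*R.from_euler("y",alpha)*R.from_euler("x",np.pi)
    if flip: r=r*R.from_euler("z",np.pi)
    return r
def wxyz(r): q=r.as_quat();return np.r_[q[3],q[:3]]
def tcp(origin,yaw,pitch,alpha,flip,g=42.):
    """TCP pose so that grasp point is at dipstick x=g when dipstick origin is at `origin`"""
    t=tool(yaw,pitch,alpha,flip)
    return np.asarray(origin)+dipR(yaw,pitch).apply([g,0,0])+5*t.as_matrix()[:,2], wxyz(t)
E
cat > m.py <<'E'
from h import *
o=at_z("top",cr(221,304,415,155),55);t=at_z("top",cr(285,562,415,155),55);e=at_z("top",cr(170,93,415,155),64)
print("collar",o,"tip",t,"end",e,np.linalg.norm(o-t),np.linalg.norm((e-o)[:2]))
print("yaw",np.arctan2(*(o-t)[1::-1]),np.arctan2(*(e-t)[1::-1]))
print("scene tip pred",(proj("scene",t)-[205,160])*8,"collar",(proj("scene",o)-[205,160])*8)
m=tri(cr(126,292,290,150),cr(191,68,320,180));print("mouth tri",m, at_z("top",cr(191,68,320,180),115),at_z("scene",cr(126,292,290,150),115))
a=at_z("top",cr(0,207,320,180),10);b=at_z("top",cr(338,262,320,180),10);d=b-a;print("plate yaw",np.arctan2(d[0],-d[1])*-1,b)
for s in[(15,230),(312,280)]:print("bolt",at_z("top",cr(*s,320,180),14))
print("tube base",at_z("top",cr(150,330,320,180),70))
print("tray",at_z("top",(243.0,197),10))
E
python3 m.py
```

```text
collar [ 501.88369198 -279.6024032    55.        ] tip [ 410.8757537  -297.75229719   55.        ] end [ 576.03953076 -262.58714623   64.        ] 92.80012651060028 76.08289817908586
yaw 0.19684933416113637 0.20977840594038066
scene tip pred [156.64850832 196.27391271] collar [136.82745208 308.61447329]
mouth tri [500.80187154   1.29444072 116.50617305] [ 5.01291690e+02 -2.67817653e-01  1.15000000e+02] [498.22730348   3.18047488 115.        ]
plate yaw 0.15732192780161874 [450.85353116 -56.18611596  10.        ]
bolt [461.31933796  61.28247643  14.        ]
bolt [443.64836707 -46.46636416  14.        ]
tube base [418.22570565  12.73701776  70.        ]
tray [494.24007557 292.68908339  10.        ]
```

```bash
cat >> h.py <<'E'
O=np.array([499.5,-279.8,55]);YD=.205
M=np.array([500.8,1.3,115.]);YT=-.155;P35=np.radians(35)
TRAY=np.array([493.5,292.7])
E
python3 - <<'E'
from h import *
ax=dipR(YT,P35).apply([1,0,0])
f=lambda q:None if q is None else np.round(q,2)
for al in (0,.2,.35,.5,-.2):
  for fl in (0,1):
    print(al,fl,"pick",f(ik(*tcp(O,YD,0,al,fl))))
    for s in (120,0): print("   ins",s,f(ik(*tcp(M+ax*s,YT,P35,al,fl))))
    for y in (-.155,.5): print("   fin",f(ik(*tcp(np.r_[TRAY,120]+dipR(y,0).apply([90,0,0]),y,0,al,fl))))
E
```

```text
0 0 pick [ 0.76  0.41 -0.41  1.75  0.19  1.01 -1.09]
   ins 120 [ 1.27 -0.1  -1.28  2.05  0.03  0.52 -1.78]
   ins 0 [ 0.81 -0.26 -0.87  2.33 -0.13  0.39 -1.72]
   fin [ 0.17  0.62 -0.88  1.48  0.49  1.26 -2.5 ]
   fin [-0.04  0.64 -0.78  1.41  0.46  1.27 -1.92]
0 1 pick [ 0.96  0.47 -0.66  1.75  0.33  1.04  1.96]
   ins 120 [ 0.43 -0.05 -0.5   2.07  0.21  0.53  1.19]
   ins 0 [ 0.72 -0.24 -0.79  2.33 -0.05  0.39  1.34]
   fin [ 0.24  0.69 -1.02  1.48  0.6   1.3   0.58]
   fin [ 0.16  0.84 -1.18  1.41  0.77  1.4   1.05]
0.2 0 pick [ 0.68  0.53 -0.42  1.61  0.32  1.24 -1.21]
   ins 120 [ 0.93  0.11 -1.03  1.88  0.26  0.81 -1.95]
   ins 0 [ 1.15 -0.18 -1.16  2.16 -0.15  0.65 -1.66]
   fin [ 0.13  0.74 -0.85  1.31  0.4   1.46 -2.41]
   fin [-0.13  0.77 -0.73  1.2   0.44  1.53 -1.89]
0.2 1 pick [ 0.87  0.59 -0.68  1.6   0.46  1.29  1.84]
   ins 120 [ 0.48  0.06 -0.55  1.9   0.17  0.8   1.26]
   ins 0 [ 0.71 -0.11 -0.77  2.17  0.03  0.65  1.32]
   fin [ 0.18  0.78 -0.94  1.31  0.47  1.48  0.69]
   fin [ 0.05  0.97 -1.19  1.19  0.78  1.67  1.08]
0.35 0 pick [ 0.63  0.63 -0.43  1.5   0.4   
[... 771 characters left out ...]
 0.79 -0.68  1.38  0.6   1.64  1.75]
   ins 120 [ 0.7   0.34 -0.88  1.62  0.31  1.21  1.18]
   ins 0 [ 0.82  0.16 -0.93  1.93  0.18  1.02  1.23]
   fin [ 0.14  1.02 -1.02  1.04  0.44  1.79  0.71]
   fin [-0.13  1.17 -1.19  0.83  0.82  2.04  1.13]
-0.2 0 pick [ 0.84  0.32 -0.39  1.89 -0.01  0.8  -0.89]
   ins 120 [ 1.26 -0.29 -1.23  2.21 -0.47  0.25 -1.38]
   ins 0 None
   fin [ 0.22  0.54 -0.96  1.65  0.66  1.1  -2.65]
   fin [ 0.02  0.49 -0.77  1.62  0.44  0.99 -1.94]
-0.2 1 pick [ 1.01  0.35 -0.59  1.88  0.1   0.8   2.18]
   ins 120 [ 0.48 -0.12 -0.57  2.22  0.49  0.27  0.88]
   ins 0 None
   fin [ 0.24  0.56 -1.    1.64  0.68  1.12  0.48]
   fin [ 0.26  0.7  -1.18  1.61  0.77  1.12  1.01]
```

```bash
cat >> h.py <<'E'
AL,FL=.35,1
E
python3 - <<'E'
from h import *
p,q=tcp(O,YD,0,AL,FL)
move_ptp(p+[0,0,100],q); cv2.imwrite("pics/s1.png",read_camera("scene")[:,:,::-1])
move_linear(p,None,vel=100)
s=state();print(s["ee_pos"]-p,s["force"],s["opening"])
grab(40);hold(.3);s=state();print(s["opening"]*87,s["force"],s["ee_pos"]-p,s["time_s"])
move_linear(p+[0,0,130],None,vel=120)
hold(.3)
s=state();print(s["opening"]*87,s["force"],s["torque"],s["time_s"],s["joint_pos"])
im=[]
for n,d in(("scene",0),("top",0)):
    i=read_camera(n)[:,:,::-1];cv2.imwrite(f"pics/{n}2.png",i)
    u,v=np.int32(proj(n,s["ee_pos"]));i=i[max(v-40,0):max(v-40,0)+80,u-30:u+30];im.append(cv2.resize(i,(420,560),interpolation=cv2.INTER_CUBIC)[:,:400]);print(n,u-30,max(v-40,0))
cv2.imwrite("pics/c3.png",np.hstack(im))
E
```

```text
[ 0.57075665 -0.12859265  0.77458423] [-0.41605433 -0.73767148 -0.14034979] 1.0000079203566414
15.45756424251847 [-0.04168608 -0.37518055 -0.45810999] [-0.00526878 -0.00106035 -0.01757216] 4.6167
15.475698212877962 [-0.88982184 -0.17406988 -1.13852591] [ 0.27421422 -0.60897606  0.02875226] 6.15 [ 0.80972299  0.57477728 -0.71437646  1.38030442  0.47423096  1.66068863
  1.85248112]
scene 185 131
top 420 129
```

View pics/c3.png

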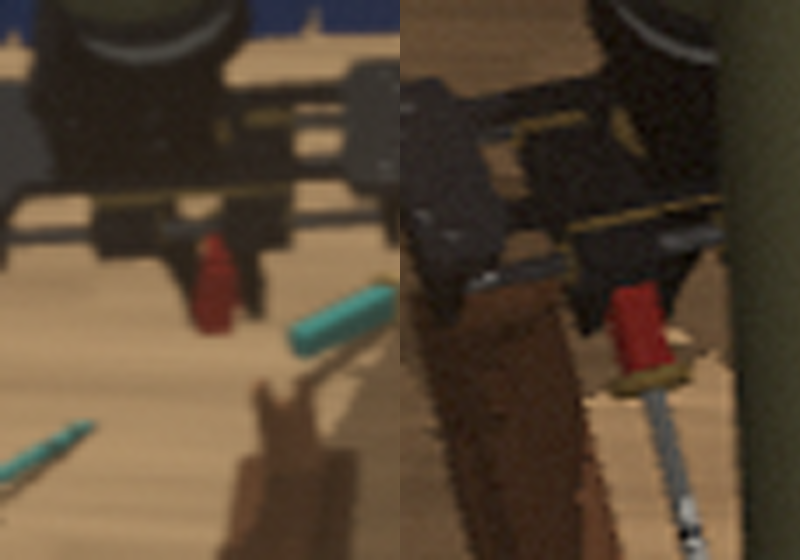

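The dipstick is gripped and clear of the rest, with the collar at (650,380) in the top crop and the shaft in line with the hand. Next I'll move to a standoff in front of the tube mouth and compare the tip with the mouth.

Run:
```python
from h import *
ax=dipR(YT,P35).apply([1,0,0])
p,q=tcp(M+ax*112,YT,P35,AL,FL)
move_ptp(p+ax*30+[0,0,30],q); move_linear(p,None,vel=100)
hold(.3)
s=state();print(s["ee_pos"]-p,s["force"],s["torque"],s["time_s"])
im=[]
tip=M+ax*22;print([ (n,proj(n,M),proj(n,tip)) for n in CAL])
for n in("scene","top"):
    i=read_camera(n)[:,:,::-1];cv2.imwrite(f"pics/{n}3.png",i)
    u,v=np.int32(proj(n,tip));x0,y0=u-25,v-35;i=i[y0:y0+70,x0:x0+50];im.append(cv2.resize(i,None,fx=8,fy=8,interpolation=cv2.INTER_CUBIC));print(n,x0,y0,(proj(n,M)-[x0,y0])*8,(proj(n,tip)-[x0,y0])*8)
cv2.imwrite("pics/c4.png",np.hstack(im))
```

```text
[0.41747207 0.03462453 0.49594659] [-0.00356785 -0.19449935 -0.91762153] [ 0.11628654  0.16508312 -0.00924225] 8.3167
[('scene', array([304.63842606, 186.44861599]), array([302.97631816, 185.89490379])), ('top', array([342.8537329 , 188.23897583]), array([344.00907735, 180.76115332]))]
scene 277 150 [221.1074085 291.5889279] [207.81054525 287.1592303 ]
top 319 145 [190.82986322 345.91180667] [200.07261879 286.0892266 ]
```

View pics/c4.png

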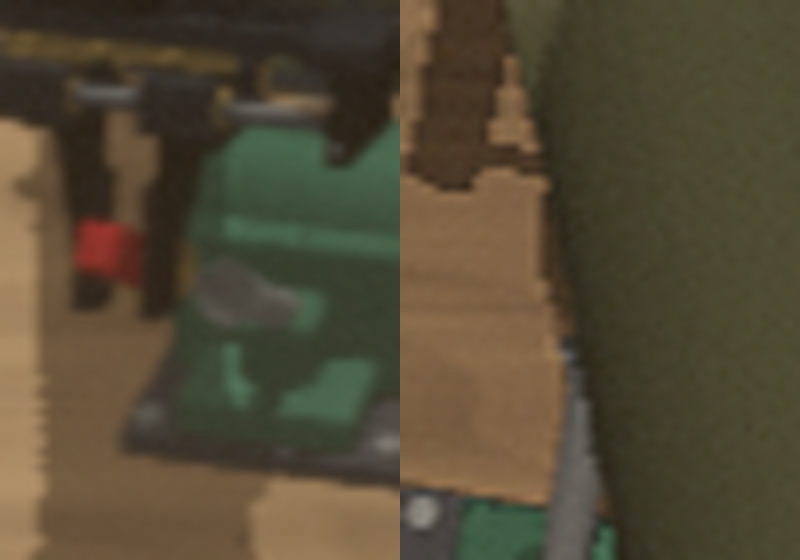

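Run:
```python
from h import *
ax=dipR(YT,P35);o=M+ax.apply([112,0,0])+[.4,0,.5]
f=lambda p:np.round((proj("scene",o+ax.apply(p))-[277,150])*8-.5+4)
print("endface",[f([82,y,z]) for y in(-8,8) for z in(-9,9)],"front",[f([60,y,z]) for y in(-8,8) for z in(-9,9)])
print("collar",f([0,0,0]),"±",[f([3,15,0]),f([3,0,15]),f([3,0,-15])],"tip",f([-90,0,0]))
i=cv2.imread("pics/scene3.png")[165:200,280:310];cv2.imwrite("pics/c5.png",cv2.resize(i,None,fx=20,fy=20,interpolation=cv2.INTER_CUBIC))
```

```text
endface [array([ 64., 273.]), array([ 71., 221.]), array([108., 278.]), array([115., 226.])] front [array([ 82., 278.]), array([ 89., 228.]), array([125., 283.]), array([132., 233.])]
collar [152. 270.] ± [array([189., 274.]), array([155., 229.]), array([144., 310.])] tip [211. 290.]
```

View pics/c5.png

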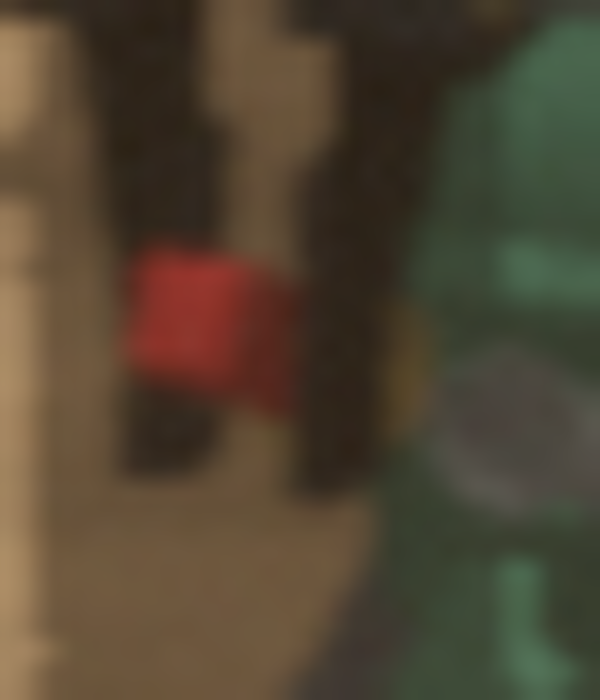

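The scene crop shows the handle end face centred at (191,310) and the mouth at (513,430). The handle is about 1 px right of and 0.6 px above its prediction. Removing that bias puts the mouth at (501.3, 0, 115), which agrees with the top camera. I'll insert in steps while watching the force.

```bash
cat >> h.py <<'E'
M=np.array([501.3,-.1,115.]);YT=-.158
AX=dipR(YT,P35)
def pose(s,off=(0,0),yaw=YT,pitch=P35):
    return tcp(M+AX.apply([s,off[0],off[1]]),yaw,pitch,AL,FL)
E
cat > ins.py <<'E'
from h import *
import sys
s0,s1,dy,dz,step=map(float,sys.argv[1:6])
p,q=pose(s0,(dy,dz));move_linear(p,q,vel=40);hold(.15)
f0=np.array(sys.argv[6].split(","),float) if len(sys.argv)>6 else state()["force"];print("f0",",".join(f"{v:.2f}" for v in f0))
off=np.array([dy,dz]);s=s0
while s>s1:
    s=max(s-step,s1);p,q=pose(s,off);move_linear(p,q,vel=50);hold(.05)
    st=state();f=AX.inv().apply(st["force"]-f0)
    print(f"s {s:.1f} f {np.round(f,2)} off {off} err {np.round(AX.inv().apply(st['ee_pos']-p),2)} t {st['time_s']:.2f} op {st['opening']*87:.2f}")
    if f[0]>4: print("STOP");break
    off=off+np.clip(.25*f[1:]*(abs(f[1:])>.8),-.6,.6)
E
python3 ins.py 105 40 0 0 5
```

```text
f0 0.41,-0.24,-0.68
s 100.0 f [-0.2  -0.6  -0.08] off [0. 0.] err [-0.22 -0.02  0.01] t 9.18 op 15.23
s 95.0 f [-0.53 -0.53  0.09] off [0. 0.] err [-0.18 -0.07  0.01] t 9.48 op 15.71
s 90.0 f [ 0.33 -0.21  0.35] off [0. 0.] err [-0.14 -0.08  0.01] t 9.78 op 15.51
s 85.0 f [-0.9   0.1   0.49] off [0. 0.] err [-0.16 -0.04 -0.  ] t 10.08 op 15.83
s 80.0 f [-1.13  0.28 -0.11] off [0. 0.] err [-0.17 -0.09 -0.01] t 10.38 op 15.39
s 75.0 f [-0.27  0.64 -0.55] off [0. 0.] err [-0.15 -0.05  0.01] t 10.68 op 15.52
s 70.0 f [-1.09  0.24  0.09] off [0. 0.] err [-0.17 -0.06 -0.  ] t 10.98 op 15.58
s 65.0 f [-0.5   0.81  0.48] off [0. 0.] err [-0.16 -0.07  0.01] t 11.28 op 15.42
s 60.0 f [-0.42  0.8  -1.13] off [0.20185282 0.        ] err [-0.16 -0.03  0.02] t 11.58 op 15.35
s 55.0 f [-0.57 -1.29  0.34] off [ 0.20185282 -0.2819541 ] err [-0.14 -0.05  0.  ] t 11.88 op 15.52
s 50.0 f [-1.53 -0.24  0.14] off [-0.12128232 -0.2819541 ] err [-0.17 -0.08  0.01] t 12.18 op 15.64
s 45.0 f [0.17 0.26 0.13] off [-0.12128232 -0.2819541 ] err [-0.17 -0.03  0.  ] t 12.48 op 15.95
s 40.0 f [-0.56 -1.03  0.61] off [-0.12128232 -0.2819541 ] err [-0.17 -0.02 -0.  ] t 12.78 op 15.80
```

```bash
sed -i 's/>.8)/>1.6)/' ins.py; python3 ins.py 35 7 0 -.1 4 0.41,-0.24,-0.68
python3 - <<'E'
from h import *
i=read_camera("scene")[:,:,::-1];cv2.imwrite("pics/scene4.png",i)
cv2.imwrite("pics/c6.png",cv2.resize(i[150:210,270:335],None,fx=10,fy=10,interpolation=cv2.INTER_CUBIC))
E
```

```text
f0 0.41,-0.24,-0.68
s 31.0 f [-0.73  0.45  0.98] off [ 0.  -0.1] err [-0.18 -0.04 -0.01] t 13.51 op 15.09
s 27.0 f [-0.5  -0.13 -0.74] off [ 0.  -0.1] err [-0.1  -0.05  0.02] t 13.81 op 15.39
s 23.0 f [-0.7   0.3   0.21] off [ 0.  -0.1] err [-0.13 -0.04  0.01] t 14.11 op 15.58
s 19.0 f [-0.53  0.88  0.18] off [ 0.  -0.1] err [-0.14 -0.04  0.  ] t 14.41 op 15.70
s 15.0 f [-0.4  -0.06  0.55] off [ 0.  -0.1] err [-0.13 -0.04  0.  ] t 14.71 op 15.75
s 11.0 f [-1.71  0.91 -0.17] off [ 0.  -0.1] err [-0.16 -0.03  0.01] t 15.01 op 15.23
s 7.0 f [-0.13  0.67 -0.41] off [ 0.  -0.1] err [-0.13 -0.05  0.01] t 15.31 op 15.50
```

View pics/c6.png

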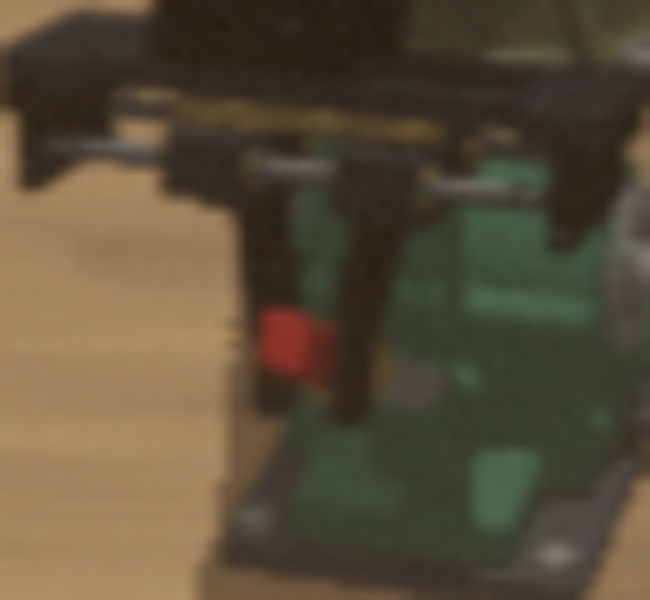

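The collar at (378,370) is now just in front of the mouth, and there has been no contact force. The last few millimetres go in 1 mm steps.

```bash
python3 ins.py 6 -8 0 -.1 1 0.41,-0.24,-0.68
```

```text
f0 0.41,-0.24,-0.68
s 5.0 f [-0.13 -0.2  -0.59] off [ 0.  -0.1] err [-0.06 -0.04 -0.01] t 16.06 op 15.26
s 4.0 f [-0.01  0.41 -0.66] off [ 0.  -0.1] err [-0.03  0.    0.  ] t 16.36 op 15.41
s 3.0 f [-0.99 -1.01 -0.18] off [ 0.  -0.1] err [ 0.01 -0.02  0.01] t 16.66 op 15.76
s 2.0 f [-0.53  0.06 -0.27] off [ 0.  -0.1] err [-0.05  0.   -0.01] t 16.96 op 15.67
s 1.0 f [-1.03 -0.    0.12] off [ 0.  -0.1] err [-0.05 -0.03 -0.  ] t 17.26 op 15.41
s 0.0 f [ 0.98  0.73 -1.62] off [ 0.  -0.1] err [0.55 0.05 0.02] t 17.56 op 15.72
s -1.0 f [ 3.92 -0.22  0.49] off [ 0.         -0.50388792] err [1.46 0.09 0.09] t 17.86 op 15.78
s -2.0 f [7.65 0.13 1.58] off [ 0.         -0.50388792] err [2.46 0.09 0.1 ] t 18.16 op 15.66
STOP
```

The collar is seated: the position error grows 1:1 at s≈0.3, with 7.7 N axial. Now I'll draw it out and carry it to the tray.

Run:
```python
from h import *
hold(.3);i=read_camera("scene")[:,:,::-1];cv2.imwrite("pics/scene5.png",i)
f0=np.array([.41,-.24,-.68])
p,q=pose(1,(0,-.1));move_linear(p,q,vel=40)
for s in (40,80,125):
    p,q=pose(s,(0,-.1));move_linear(p,q,vel=70);st=state();print(s,np.round(AX.inv().apply(st["force"]-f0),2),st["opening"]*87)
move_linear(p+[0,0,60],None,vel=120)
Y=-.155;o=np.r_[TRAY,120]+dipR(Y,0).apply([90,0,0]);p,q=tcp(o,Y,0,AL,FL)
move_ptp(p+[0,0,70],q);move_linear(p,None,vel=80);hold(.6)
st=state();print(st["ee_pos"]-p,R.from_quat(np.roll(q,-1)).inv().__mul__(R.from_quat(np.roll(st["tool_rot"],-1))).magnitude(),st["force"],st["time_s"],st["opening"]*87)
im=[]
for n in("scene","top"):
    i=read_camera(n)[:,:,::-1];cv2.imwrite(f"pics/{n}6.png",i)
    u,v=np.int32(proj(n,np.r_[TRAY,60]));x0,y0=u-40,v-50
    print(n,(proj(n,np.r_[TRAY,120])-[x0,y0])*5+2,(proj(n,o)-[x0,y0])*5+2);im.append(cv2.resize(i[y0:y0+100,x0:x0+80],None,fx=5,fy=5,interpolation=cv2.INTER_CUBIC))
cv2.imwrite("pics/c7.png",np.hstack(im))
```

```text
40 [-0.18 -0.42  0.32] 15.591710196513304
80 [-1.59  0.13 -0.16] 15.607750565400146
125 [-1.42  0.63 -0.12] 15.556070970452753
[-0.00818157 -0.0015511   0.02259132] 8.793521082998953e-06 [-0.0874193  -1.20682072 -0.31204587] 24.425 15.753536373296278
scene [211.15418964 174.87372566] [197.49659021 250.53258015]
top [178.67971959 232.03514328] [212.12171146  72.08897327]
```

View pics/c7.png

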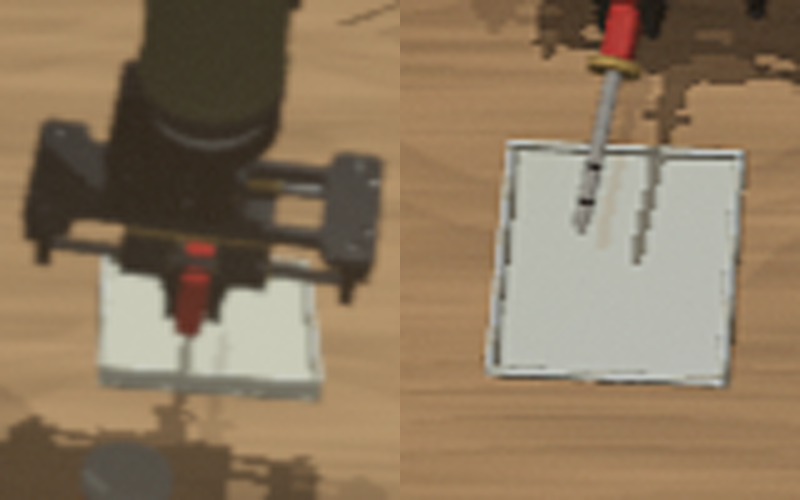

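The top crop shows the tip at (180,230) against a prediction of (179,232). The tray corners centre on (218,262). I'll check the tray centre numerically before handing in, allowing for parallax.

Run:
```python
from h import *
u,v=np.int32(proj("top",np.r_[TRAY,60]));c=cr(217.75,262.25,u-40,v-50,5)
t=at_z("top",c,14)[:2];print(t,TRAY)
tip=at_z("top",cr(180,230,u-40,v-50,5),120);print(tip)
d=t-TRAY
if np.linalg.norm(d)>2: 
    p=state()["ee_pos"]+np.r_[d,0];move_linear(p,None,vel=20)
hold(.8);s=state();print(s["ee_pos"],np.abs(s["qd"]).max(),s["time_s"],s["opening"]*87)
a,b=[cv2.imread(f"pics/{n}.png").astype(int) for n in("scene0","scene6")]
for n,(x,y,w,h) in dict(jar=(365,238,28,36),bottle=(458,198,30,45),wrench=(272,245,30,48)).items(): print(n,np.abs(a-b)[y:y+h,x:x+w].mean())
finish_job()
```

```text
[496.34282459 294.44167178] [493.5 292.7]
[494.61781683 292.04305916 120.        ]
[625.05294038 274.29627463 115.2764803 ] 0.00240516093640737 25.6417 15.444842747733864
jar 31.351521164021165
bottle 4.5461728395061725
wrench 6.4215277777777775
the job is handed in; nothing more can be done
```

The job is handed in at 25.6 s of the 59 s allowed. I gripped the red dipstick, lifted it from its rest and slid it down the dip tube with no more than about 2 N of force on it. I drew it right out and am holding it level over the tray.

**Collar on the mouth:** The brass collar stopped within 1 mm of where the mouth was expected. From there I pushed about 2.5 mm further until the force reached about 8 N, so I take it as seated.

**Final pose:** The tip is about 12 cm above the bench. A picture put it within about 1.5 mm of my target. I then shifted it 3.3 mm onto the re-measured tray centre and took no picture after that. The arm was still, and the jaws were closed on the handle at 15.4 mm (its width is 16 mm).

**Bystanders:** Before and after images of the oil bottle and wrench differ little. The jar's image changed noticeably (mean difference 31). The last picture shows the arm's shadow falling on it, and the planned path kept the gripper above it, so I put the change down to shadow. I did not confirm the jar's position separately.

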